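# Fit the last bead on a bent-wire toy

## Task

Thread the loose wooden bead over the free end of the toy's bent steel wire and slide it gently round both bends without forcing the wire. With it, push the bead that is already on the last leg along until both sit tight against the small steel collar near the foot, press them together there lightly but firmly enough to be sure, then let go and leave them there, with the thread spool left standing where it is.

Things in the scene. Friction and masses are not known exactly. Their poses are not given: they have to be found in the camera images.
- bead_center (a point): centre of the loose bead: a plain light-wood block, 16 mm thick along its x, 32 mm wide along its y, 36 mm tall along its z, about 30 g, standing on the table (centre 18 mm up). A round hole 10 mm across runs right through its centre along x; either end may lead. Pick it from above by its two 16 x 36 mm sides, jaws closing along its y.
- toy: wooden foot (130 x 90 x 18 mm), fixed, carrying one stiff steel wire 6 mm thick, all level at 110 mm height: first leg, right bend, middle leg, left bend, last leg. Origin on the table below point stop, z up, x the sliding direction of the last leg. Bent by hand: middle leg about 60 mm long, direction up to 0.3 rad off, kinked half-way (up to 0.25 rad): feel or see it.
- wire_end (a point): tip of the wire's free end (rounded), on the wire's centre-line, 110 mm up. Its x axis points along the first leg in the sliding direction. That leg is straight for 50 mm, then bends right (towards the point's -y, clockwise from above) by 0.9 rad in an arc of 35 mm radius; where this arc ends the hand-made errors begin.
- stop (a point): point on the last leg where the second bead's centre is when it is home against the fixed steel collar, 110 mm up; x axis along the leg in the sliding direction. The leg is straight on the toy's line y = 0, beginning 88 to 112 mm before this point. The second bend before it turns left by 0.8 to 1.0 rad, radius 35 mm; the middle leg lies on the +y side. 50 mm beyond, the wire bends down.
- second_bead (a point): centre of the round light-wood bead already on the last leg, 22 mm across, 16 mm long; it slides along the wire with a drag of about 2.5 N and stays where it is left. Touching, the centres of the two beads are 16 mm apart. Let go, the loose bead hangs on the wire, its centre up to 2.5 mm below the wire.
- end_bead (a joint): travel of the second bead along the wire: 0.030 m is home against the collar, a hard stop; starts at 0 to 0.012 m.
- thread_spool: small wooden spool of grey thread standing on the table, 28 mm across, 40 mm tall, loose; origin at its underside. Leave alone.

How it is judged:
By the outcome, as a careful person would: the job done as asked, in the order asked, and still so for the second after the job is handed in, with the robot touching nothing.
It also fails if it takes over 72 s, if anything falls off the work surface, if the arm or the gripper's body presses on something with over 40 N, if the wrist force passes 120 N, or if a joint passes its speed limit or range.

## Robot

A 6-joint arm with a two-finger parallel gripper is mounted at the origin on the work surface; the furniture and walls round the work are solid. World frame = base frame: x ahead of the robot, y to its left, z up, the work surface at z = 0. Lengths are in m, angles in rad, forces in N, time in s.
With the tool pointing down it reaches from about 0.25 to 0.725 m from the base axis. Payload 4 kg.
Tool frame: the origin (TCP) lies on the centre line of the jaws, within the pads' length; the fingertips stand 17 mm ahead of it and the grasp point (between the pads) lies 2 mm behind it; z points along the fingers, y is the line along which they close (so a half turn about z gives the same grasp; the last joint's range is limited). The gripper opens to 85 mm and grips with 20 to 120 N. Pads are 22 mm wide; open, the fingers measure 114 mm over their backs; the gripper's body (76 mm by 85 mm) begins 54 mm behind the grasp point. The pads swing forward as they close: fully open they stand 13 mm farther back than shut.
Start: joints at [1.136, 0.241, 0.005, 1.335, 0, 1.571], TCP at [0.211, 0.453, 0.248] pointing down, gripper open.
Joint ranges: [-2.72, 2.72], [-1.05, 1.87], [-1.09, 1.28], [-1.99, 2.15], [-1.42, 1.44], [-3.14, 3.14]. Speed limits (rad/s): [2.79, 2.79, 3.14, 3.14, 3.14, 3.14].

## Interface

Orientations are given as a unit quaternion [x, y, z, w].
In Python, from workcell import get_obs, imaging, order gives the robot as it stands.
- The arm moves only by the tool apply_moves, never from a script. Its argument "targets" is a list that holds one entry, the list of rows, each a list of 5 numbers: the shift along the world's x, y, z in units of 40 mm (1.0 is 40 mm), then the turn about the world's z in degrees, then the gripper command: -1 is shut, 1 is fully open, values between are in proportion. In form: [[[dx, dy, dz, turn, fingers], ...]]. A call has 1 to 8 rows; each row shifts and turns the commanded pose from where the row before left it; what a row does not reach is not made up. A row lasts 1/12 s, in which the tool goes at most 41.7 mm and 7.16 degrees, less where a joint would pass 70% of its speed; a pose out of reach is approached as far as the arm can. A call is refused whole if a number of a shift passes 1 or a number of a turn 7.16, either way. A call with a gripper value outside its range is refused whole. The fingers move at their own pace and stop on an object; the grip force is fixed at half the most. Time passes only in rows, so rows that do not move let the fingers close. It gives the time, the measured TCP pose, the force, the opening and the grip force at its end, in the units of the state.
- get_obs(): the state, without advancing time (a new reading comes with each control period).
- imaging.camera(name): name is "side" or "top" or "wrist"; returns (picture, depth): 400x640x3 uint8, blue, green, red; 400x640 float32, m along the optical axis (not along the pixel's ray), 0 where there is no reading.
- imaging.get_calibration(name): a dict with "camera_matrix" (3x3 intrinsics, pixels), "eye" and "rotation" of the camera in the world; the wrist camera has in their place "hand_eye" (4x4, takes a point from camera to tool coordinates, whose origin is the TCP and whose axes are the flange's). Camera axes: x right, y down, z forward; pixel columns grow to the right and rows downward; lengths in m; the calibration is good to about 2 mm. A picture is of the moment at which its call begins: read the wrist's pose just before it. get_calibration takes no time and is no camera call.
- order.job_done(): hands the job in; it is judged then, once.
The state is a dict: "clock": time; "joint_pos": joint angles; "joint_vel": joint speeds; "tau": joint torques, N m; "eef_pos": TCP position; "tool_rot": TCP orientation; "ft_force": force on the tool from outside, world axes, zero at the start; "ft_torque": the same for the moment, N m; "grip_width": finger opening in m; "grasp_force": force on a finger pad.
Only numpy, scipy, OpenCV 4.12 (cv2) and the standard library are available. Lean on these libraries where they do the work, as an engineer would, in place of code of your own. Each camera call takes 0.05 s, during which the arm holds its last target. There are 200 camera calls.

## Working session

There is one attempt and no reset: what is moved stays moved. The work goes in short steps, Python scripts to look and compute and a tool call to move; the robot and the scene stay as the last step left them, time stands still between calls to the robot, and variables do not carry over. Pictures are saved under pics/ and viewed, at most 10 in all, crops included, and the job is handed in when it is done.

Besides the shell and the picture viewer there is one more tool, called after ">>>" by a JSON object that holds its "name" and its "arguments". apply_moves: Moves the arm, as the interface text tells. Its arguments: {"type":"object","properties":{"targets":{"type":"array","items":{"type":"array","items":{"type":"array","items":{"type":"number"}}}}},"required":["targets"]}

```bash
mkdir -p pics
cat > h.py <<'E'
import numpy as np, cv2
from workcell import get_obs, imaging, order
def snap(name,fn):
    o=get_obs(); p,d=imaging.camera(name); cv2.imwrite(f'pics/{fn}.png',p); np.save(f'pics/{fn}.npy',d)
    return o,p,d
def ray(name,uv,o=None):
    c=imaging.get_calibration(name);K=np.array(c['camera_matrix'])
    r=np.linalg.solve(K,[uv[0],uv[1],1.0])
    if name=='wrist':
        from scipy.spatial.transform import Rotation as R
        H=np.array(c['hand_eye']);Rt=R.from_quat(o['tool_rot']).as_matrix()
        return Rt@H[:3,3]+np.array(o['eef_pos']), Rt@H[:3,:3]@r
    return np.array(c['eye']),np.array(c['rotation'])@r
def atz(name,uv,z,o=None):
    e,r=ray(name,uv,o); return e+r*(z-e[2])/r[2]
E
python3 - <<'E'
from h import *
for n in('top','side'):
    o,p,d=snap(n,n+'0'); c=imaging.get_calibration(n); print(n,c)
print(o)
E
```

```text
top {'camera_matrix': array([[365.26590527,   0.        , 322.34554326],
       [  0.        , 365.26590527, 205.3649098 ],
       [  0.        ,   0.        ,   1.        ]]), 'eye': array([ 0.41664401, -0.05617319,  0.93556183]), 'rotation': array([ 0.71342966, -0.7005454 ,  0.01432915, -0.00699562])}
side {'camera_matrix': array([[432.94517781,   0.        , 320.012204  ],
       [  0.        , 432.94517781, 199.61219045],
       [  0.        ,   0.        ,   1.        ]]), 'eye': array([0.52092546, 0.9873322 , 0.49230613]), 'rotation': array([ 0.03619845,  0.82372138, -0.56570894, -0.01208978])}
{'clock': 0.05, 'joint_pos': array([1.13598836e+00, 2.41440779e-01, 3.75180752e-03, 1.33518357e+00,
       1.21838882e-05, 1.57077312e+00]), 'joint_vel': array([ 5.22502502e-04, -3.21350285e-04,  1.95080976e-03, -3.76830959e-04,
       -6.92891244e-05,  6.67122231e-04]), 'tau': array([-1.57925397e-04, -3.73492885e+01,  2.53291905e+01,  1.10366257e-02,
       -5.25179576e-05, -4.16803317e-06]), 'eef_pos': array([0.21037178, 0.45295338, 0.24740955]), 'tool_rot': array([ 2.15684006e-01,  9.76462663e-01, -1.01235434e-03, -2.29875309e-04]), 'ft_force': array([ 0.1156614 ,  0.33466876, -0.53519009]), 'ft_torque': array([ 0.01204211, -0.01864885,  0.05437983]), 'grasp_force': 0.0, 'grip_width': 0.08535939216368504}
```

```bash
sed -i "s/return np.array(c\['eye'\]),np.array(c\['rotation'\])@r/from scipy.spatial.transform import Rotation as R\n    return np.array(c['eye']),R.from_quat(c['rotation']).apply(r)/" h.py
```

```text
(no output)
```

View pics/top0.png

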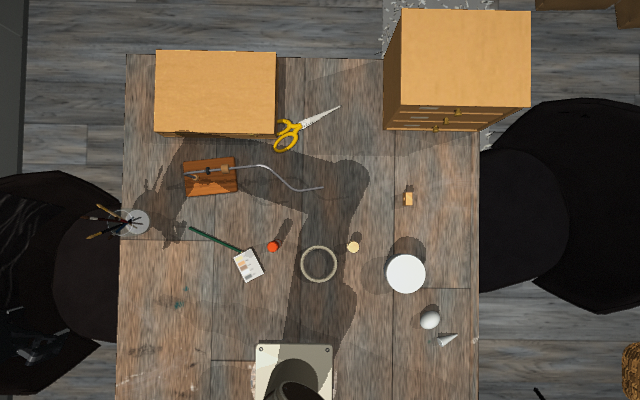

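View pics/side0.png

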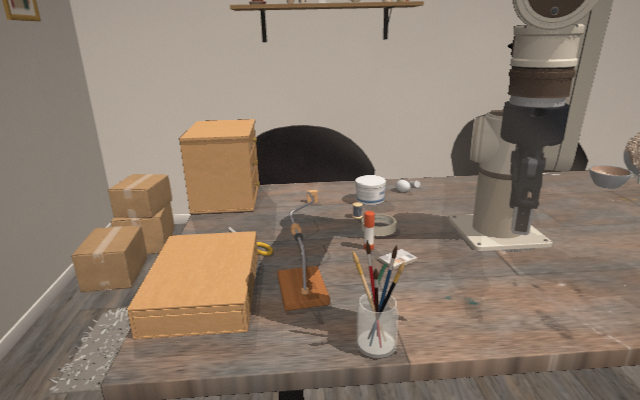

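Run:
```python
from h import *
p=cv2.imread('pics/top0.png')
a=cv2.resize(p[150:205,175:335],None,fx=5,fy=5,interpolation=cv2.INTER_CUBIC)
b=cv2.resize(p[180:260,340:430],None,fx=5,fy=5,interpolation=cv2.INTER_CUBIC)[:275]
b=cv2.resize(p[180:235,340:430],None,fx=5,fy=5,interpolation=cv2.INTER_CUBIC)
out=np.zeros((560,800,3),np.uint8);out[:275]=a;out[285:560,:450]=b
cv2.imwrite('pics/c1.png',out)
from scipy.spatial.transform import Rotation as R
c=imaging.get_calibration('top')
q=R.from_quat(c['rotation']).inv().apply(get_obs()['eef_pos']-c['eye']);print(q, (np.array(c['camera_matrix'])@q)/q[2])
for uv,z in [((322,187),.11),((408,198),.036),((353,246),.04),((184,177),.11),((260,166),.11),((210,175),.018)]: print(uv,atz('top',uv,z).round(4))
print(imaging.get_calibration('wrist'))
```

```text
[-0.52010568  0.21744627  0.67630007] [ 41.43935627 322.80642963   1.        ]
(322, 187) [ 0.4832 -0.063   0.11  ]
(408, 198) [ 0.466  -0.2766  0.036 ]
(353, 246) [ 0.3457 -0.142   0.04  ]
(184, 177) [0.4999 0.2489 0.11  ]
(260, 166) [0.5282 0.0783 0.11  ]
(210, 175) [0.5155 0.218  0.018 ]
{'camera_matrix': array([[328.19311349,   0.        , 316.41115933],
       [  0.        , 328.19311349, 200.55670904],
       [  0.        ,   0.        ,   1.        ]]), 'hand_eye': array([[ 1.65523636e-04, -9.45673226e-01, -3.25118627e-01,
         8.29470080e-02],
       [ 9.99999406e-01, -1.93595089e-04,  1.07222780e-03,
        -2.57729569e-04],
       [-1.07691850e-03, -3.25118611e-01,  9.45672633e-01,
        -1.24488974e-01],
       [ 0.00000000e+00,  0.00000000e+00,  0.00000000e+00,
         1.00000000e+00]])}
```

View pics/c1.png

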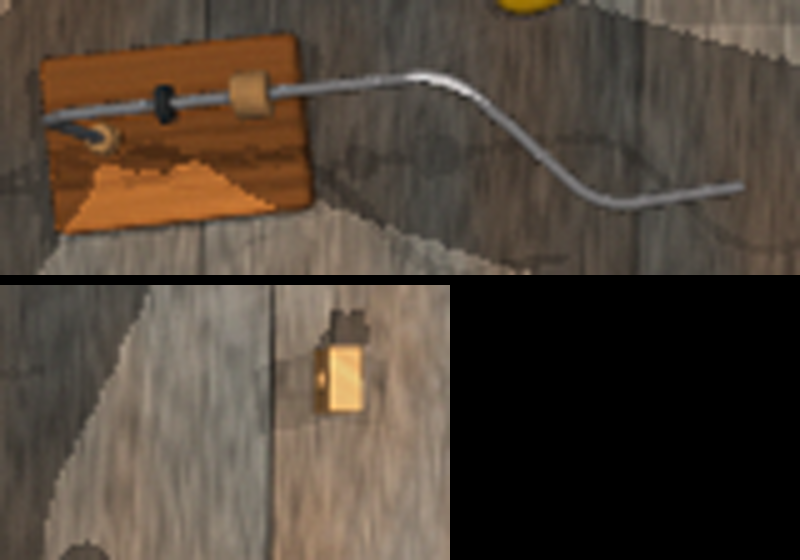

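>>> {"name": "apply_moves", "arguments": {"targets": [[[0.2, -0.8, 0.15, -4.07, 1], [0.2, -0.8, 0.15, -4.07, 1], [0.2, -0.8, 0.15, -4.07, 1], [0.2, -0.8, 0.15, -4.07, 1], [0.2, -0.8, 0.15, -4.07, 1], [0.2, -0.8, 0.15, -4.07, 1], [0.2, -0.8, 0.15, -4.07, 1], [0.2, -0.8, 0.15, -4.07, 1]]]}}

```text
clock: 0.77
eef_pos: [0.2743, 0.1958, 0.2963]
tool_rot: [0.482, 0.876, -0.0, -0.0]
ft_force: [0.7, 0.0, 0.4]
grip_width: 0.0853
grasp_force: 0.0
```

>>> {"name": "apply_moves", "arguments": {"targets": [[[0.61, -0.46, 0.01, -4.07, 1], [0.61, -0.46, 0.01, -4.07, 1], [0.61, -0.46, 0.01, -4.07, 1], [0.61, -0.46, 0.01, -4.07, 1], [0.61, -0.46, 0.01, -4.07, 1], [0.61, -0.46, 0.01, -4.07, 1], [0.61, -0.46, 0.01, -4.07, 1], [0.61, -0.46, 0.01, -4.07, 1]]]}}

```text
clock: 1.43
eef_pos: [0.4706, 0.049, 0.2991]
tool_rot: [0.709, 0.706, -0.0, -0.0]
ft_force: [0.9, 0.4, 1.2]
grip_width: 0.0856
grasp_force: 0.0
```

>>> {"name": "apply_moves", "arguments": {"targets": [[[0, 0, 0, 0, 1], [0, 0, 0, 0, 1]]]}}

```text
clock: 1.6
eef_pos: [0.4702, 0.0493, 0.2984]
tool_rot: [0.708, 0.706, -0.001, -0.001]
ft_force: [-1.1, 0.4, -0.2]
grip_width: 0.0853
grasp_force: 0.0
```

Run:
```python
from h import *
o,p,d=snap('wrist','w1'); import pickle; pickle.dump(o,open('w1.pkl','wb'))
print(o['eef_pos'],o['tool_rot'],o['ft_force'],o['joint_pos'])
cv2.imwrite('pics/w1b.png',cv2.resize(p,(800,500),interpolation=cv2.INTER_CUBIC))
```

```text
[0.47019697 0.04933263 0.29840765] [ 0.7080271   0.70618427 -0.00083617 -0.00084234] [-1.07766755  0.4404274  -0.19885935] [1.04379622e-01 1.71744227e-01 4.78332169e-02 1.44924493e+00
 2.59063420e-04 1.67778180e+00]
```

View pics/w1b.png

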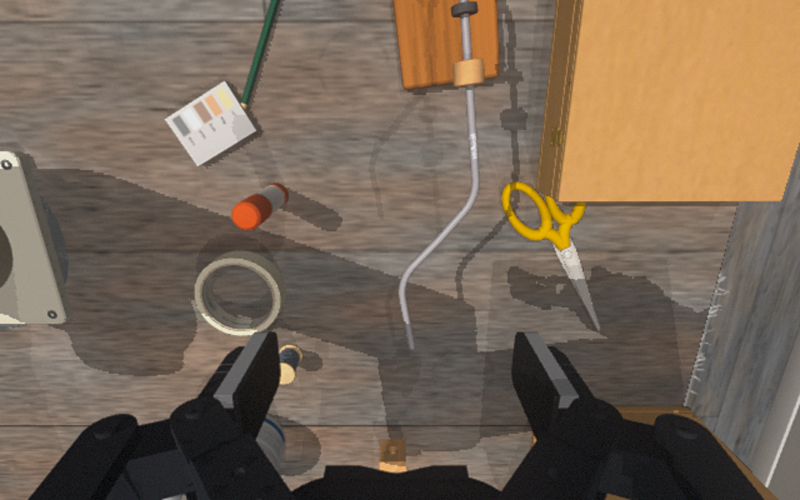

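Run:
```python
from h import *
import pickle
from scipy.spatial.transform import Rotation as R
o=pickle.load(open('w1.pkl','rb')); d=np.load('pics/w1.npy')
c=imaging.get_calibration('wrist');K=c['camera_matrix'];H=c['hand_eye'];Rt=R.from_quat(o['tool_rot']).as_matrix()
v,u=np.mgrid[:400,:640]
rays=np.stack([(u-K[0,2])/K[0,0],(v-K[1,2])/K[1,1],np.ones_like(u)],-1)
P=(rays*d[...,None])@(Rt@H[:3,:3]).T+Rt@H[:3,3]+o['eef_pos']
m=(P[...,2]>.095)&(P[...,2]<.13)&(u>300)&(u<400)&(v<285)
n,l,s,_=cv2.connectedComponentsWithStats(m.astype(np.uint8))
print(s[1:][s[1:,4]>30])
# z noise + row centreline
for r in range(0,284,6):
    q=np.where(m[r])[0]
    if len(q): 
        uu=(q.min()+q.max())/2; print(r,len(q),round(uu,1),atz('wrist',(uu,r),.11,o)[:2].round(4),np.median(P[r,q,2]).round(4))
# bead
for r in range(350,376,4):
    q=(P[r,290:335]); print(r,(q[:,2]*1000).astype(int)[::3])
```

```text
[[ 319    0   69  280 2418]]
0 8 370.5 [0.516  0.2019] 0.1114
6 21 371.0 [0.5167 0.1975] 0.1165
12 15 368.0 [0.5144 0.193 ] 0.1105
18 7 372.0 [0.518  0.1885] 0.1116
24 7 372.0 [0.5182 0.184 ] 0.1122
30 7 373.0 [0.5193 0.1794] 0.1119
36 7 373.0 [0.5196 0.1748] 0.1113
42 7 373.0 [0.5198 0.1701] 0.1118
48 17 378.0 [0.5244 0.1654] 0.1179
54 24 374.0 [0.5212 0.1606] 0.1184
60 25 375.0 [0.5223 0.1558] 0.1189
66 23 374.0 [0.5217 0.1509] 0.1177
72 7 375.0 [0.5229 0.146 ] 0.1113
78 7 376.0 [0.5241 0.141 ] 0.1112
84 7 376.0 [0.5243 0.1359] 0.1109
90 6 376.5 [0.5251 0.1308] 0.1115
96 7 377.0 [0.5258 0.1256] 0.1116
102 7 377.0 [0.5261 0.1204] 0.1113
108 7 378.0 [0.5274 0.1151] 0.1116
114 7 378.0 [0.5277 0.1098] 0.1113
120 6 378.5 [0.5284 0.1044] 0.1113
126 7 379.0 [0.5292 0.0989] 0.1117
132 6 379.5 [0.53   0.0934] 0.1116
138 6 379.5 [0.5304 0.0878] 0.1115
144 7 380.0 [0.5312 0.0821] 0.1109
150 6 379.5 [0.531  0.0764] 0.1114
156 7 378.0 [0.53   0.0706] 0.1116
162 7 375.0 [0.5274 0.0647] 0.111
168 8 371.5 [0.5243 0.0588] 0.1106
174 8 366.5 [0.5197 0.0528] 0.1112
180 8 360.5 [0.5141 0.0467] 0.1109

[... 247 characters left out ...]
 6 321.5 [ 0.4758 -0.0048] 0.1118
234 6 321.5 [ 0.4758 -0.0116] 0.1118
240 6 322.5 [ 0.4768 -0.0185] 0.1108
246 6 323.5 [ 0.4779 -0.0255] 0.1109
252 6 324.5 [ 0.479  -0.0326] 0.1113
258 6 325.5 [ 0.4801 -0.0398] 0.1112
264 6 326.5 [ 0.4813 -0.0471] 0.1109
270 5 328.0 [ 0.483  -0.0545] 0.112
276 5 329.0 [ 0.4841 -0.0619] 0.1104
350 [-1  0 -1 -1 -2  0  0 -1 -3 -2  0 -2 -1  0 -1]
354 [-1 -2 -1  0 -2  4  4  4  4  5  4  5  0  0  0]
358 [-2  0 -2  0 -2 13 12 11 11 13 13 13  0 -2 -1]
362 [-1 -1  0 -2 -2 20 22 20 11 20 22 20  0 -1 -2]
366 [-2 -1 -1 -1 -2 28 28 27 29 29 29 29 -2 -2 -2]
370 [-1  0 -2 -1 -1 35 33 34 34 34 34 34 -1 -1 -1]
374 [353 354 353  -2  -1  34  33  34  34  34  34  35  -2  -1  -1]
```

Run:
```python
from h import *
import pickle
o=pickle.load(open('w1.pkl','rb'))
print(atz('top',(409.2,198.6),.036)); print([atz('wrist',(u,369),.036,o).round(4) for u in (305,315,325)])
```

```text
[ 0.46453888 -0.27960593  0.036     ]
[array([ 0.4524, -0.2693,  0.036 ]), array([ 0.4675, -0.2693,  0.036 ]), array([ 0.4827, -0.2693,  0.036 ])]
```

>>> {"name": "apply_moves", "arguments": {"targets": [[[-0.01, -0.82, 0, 0, 1], [-0.01, -0.82, 0, 0, 1], [-0.01, -0.82, 0, 0, 1], [-0.01, -0.82, -0.2, 0, 1], [-0.01, -0.82, -0.4, 0, 1], [-0.01, -0.82, -0.4, 0, 1], [-0.01, -0.82, -0.4, 0, 1], [-0.01, -0.82, -0.4, 0, 1]]]}}

```text
clock: 2.32
eef_pos: [0.4659, -0.2121, 0.2273]
tool_rot: [0.706, 0.708, 0.0, 0.0]
ft_force: [1.2, 0.6, -0.6]
grip_width: 0.0856
grasp_force: 0.0
```

>>> {"name": "apply_moves", "arguments": {"targets": [[[-0.01, -0.82, -0.4, 0, 1], [-0.01, -0.82, -0.2, 0, 1], [0, 0, 0, 0, 1], [0, 0, 0, 0, 1]]]}}

```text
clock: 2.65
eef_pos: [0.4648, -0.2775, 0.2027]
tool_rot: [0.708, 0.707, -0.0, -0.001]
ft_force: [-0.6, 0.3, 0.2]
grip_width: 0.0855
grasp_force: 0.0
```

Run:
```python
from h import *
from scipy.spatial.transform import Rotation as R
o,p,d=snap('wrist','w2')
print(o['eef_pos'],o['tool_rot'],o['ft_force'])
c=imaging.get_calibration('wrist');K=c['camera_matrix'];H=c['hand_eye'];Rt=R.from_quat(o['tool_rot']).as_matrix()
v,u=np.mgrid[:400,:640]
rays=np.stack([(u-K[0,2])/K[0,0],(v-K[1,2])/K[1,1],np.ones_like(u)],-1)
P=(rays*d[...,None])@(Rt@H[:3,:3]).T+Rt@H[:3,3]+o['eef_pos']
m=(P[...,2]>.031)&(P[...,2]<.042)&(abs(P[...,0]-.466)<.04)&(abs(P[...,1]+.279)<.03)
q=P[m][:,:2].astype(np.float32);print(m.sum(),cv2.minAreaRect(q),q.mean(0),P[m][:,2].mean())
cv2.imwrite('pics/w2b.png',p)
```

```text
[ 0.46484973 -0.27749106  0.20274616] [ 7.07707769e-01  7.06504224e-01 -4.66226782e-05 -1.22142879e-03] [-0.58214037  0.28688624  0.172226  ]
602 ((0.46582916378974915, -0.27879613637924194), (0.016978377476334572, 0.03147865831851959), 89.7582778930664) [ 0.46530715 -0.27833837] 0.03464174967997232
```

View pics/w2b.png

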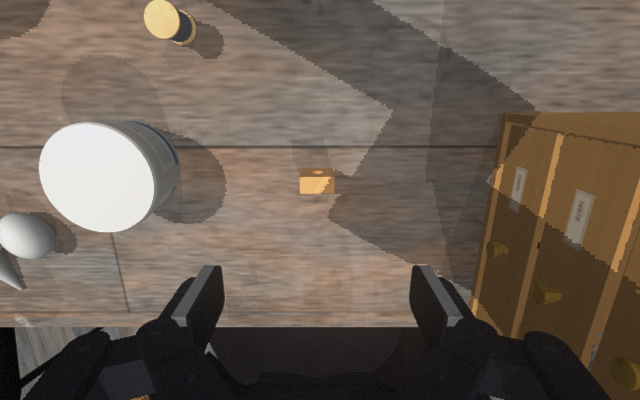

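>>> {"name": "apply_moves", "arguments": {"targets": [[[0.02, -0.03, -0.6, 0, 1], [0, 0, -0.8, 0, 1], [0, 0, -0.8, 0, 1], [0, 0, -0.8, 0, 1], [0, 0, -0.7, 0, 1], [0, 0, -0.5, 0, 1], [0, 0, -0.34, 0, 1], [0, 0, 0, 0, -0.1]]]}}

```text
clock: 3.37
eef_pos: [0.465, -0.2755, 0.0198]
tool_rot: [0.706, 0.708, -0.0, -0.003]
ft_force: [-0.2, 0.3, 0.3]
grip_width: 0.0754
grasp_force: 0.0
```

>>> {"name": "apply_moves", "arguments": {"targets": [[[0, 0, 0, 0, -0.5], [0, 0, 0, 0, -1], [0, 0, 0, 0, -1], [0, 0, 0, 0, -1], [0, 0, 0, 0, -1], [0, 0, 0, 0, -1]]]}}

```text
clock: 3.87
eef_pos: [0.4681, -0.2795, 0.0239]
tool_rot: [0.707, 0.707, 0.001, 0.002]
ft_force: [-0.7, 1.4, 6.3]
grip_width: 0.0308
grasp_force: 59.9
```

>>> {"name": "apply_moves", "arguments": {"targets": [[[0, 0, 0.5, 0, -1], [0, 0, 0.9, 0, -1], [0, 0, 0.9, 0, -1], [0.125, 0.87, 0, 1.86, -1], [0.125, 0.87, 0, 1.86, -1], [0.125, 0.87, 0, 1.86, -1], [0.125, 0.87, 0, 1.86, -1], [0.125, 0.87, 0, 1.86, -1]]]}}

```text
clock: 4.53
eef_pos: [0.4917, -0.1037, 0.1147]
tool_rot: [0.647, 0.762, 0.0, 0.001]
ft_force: [1.3, -0.9, -0.1]
grip_width: 0.0312
grasp_force: 59.3
```

>>> {"name": "apply_moves", "arguments": {"targets": [[[0, 0, 0, 0, -1], [0, 0, 0, 0, -1], [0, 0, 0, 0, -1]]]}}

```text
clock: 4.78
eef_pos: [0.4918, -0.1051, 0.1143]
tool_rot: [0.648, 0.762, -0.0, 0.0]
ft_force: [-0.4, 0.0, -0.3]
grip_width: 0.031
grasp_force: 59.3
```

Run:
```python
from h import *
import pickle
o,p,d=snap('wrist','w3'); pickle.dump(o,open('w3.pkl','wb'))
print(o['eef_pos'],o['tool_rot'],o['ft_force'],o['grip_width'])
cv2.imwrite('pics/w3b.png',cv2.resize(p[140:400,230:410],(540,780)[:2],interpolation=cv2.INTER_CUBIC)[:600] if 0 else cv2.resize(p[150:350,220:420],(600,600),interpolation=cv2.INTER_CUBIC))
```

```text
[ 0.49180063 -0.1050751   0.11432995] [ 6.47545854e-01  7.62026340e-01 -2.02661278e-05  4.73764547e-04] [-0.38032327  0.01020085 -0.26854168] 0.03097811864359983
```

View pics/w3b.png

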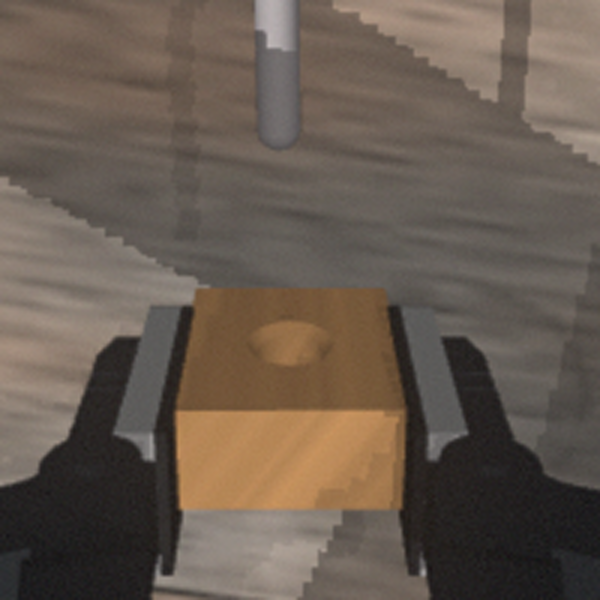

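Run:
```python
from h import *
import pickle
from scipy.spatial.transform import Rotation as R
o=pickle.load(open('w3.pkl','rb')); d=np.load('pics/w3.npy')
c=imaging.get_calibration('wrist');K=c['camera_matrix'];H=c['hand_eye'];Rt=R.from_quat(o['tool_rot']).as_matrix()
f=lambda x,y:np.array([220+x/3-.33,150+y/3-.33])
def pt(uv,Z): return H[:3,:3]@(np.linalg.solve(K,[*uv,1])*Z)+H[:3,3]  # tool frame
# PnP front face: obj y (width, tool y), z up(-tool z)
img=np.array([f(178,409),f(403,409),f(388,290),f(195,290)])
obj=np.array([[-16,-18,0],[16,-18,0],[16,18,0],[-16,18,0]])/1000.
ok,rv,tv=cv2.solvePnP(obj,img,K,None,flags=cv2.SOLVEPNP_IPPE)
ctr=H[:3,:3]@tv[:,0]+H[:3,3]; print('PnP face centre tool',ctr, 'axes',(H[:3,:3]@cv2.Rodrigues(rv)[0]).round(3))
u,v=f(290,342).round().astype(int); 
for a in[(215,342),(365,342),(290,390),(290,300)]:
    q=f(*a); i,j=q.round().astype(int); print('face depth pt tool',pt(q,d[j,i]).round(4))
for a in[(278,138),(277,100),(277,60),(277,10)]:
    q=f(*a); i,j=q.round().astype(int); z=np.median(d[j-1:j+2,i]); t=pt(q,z); print('wire surf tool',t.round(4),'world',(Rt@t+o['eef_pos']).round(4))
    # centre assuming world z=.11
    print('  at z.11',(Rt.T@(atz('wrist',q,.11,o)-o['eef_pos'])).round(4),atz('wrist',q,.11,o).round(4))
print('hole ray at face',pt(f(290,342),ctr[0]*0+ (tv[2,0])).round(4))
```

```text
PnP face centre tool [0.00589532 0.00084135 0.01008994] axes [[ 0.003 -0.003  1.   ]
 [ 1.     0.005 -0.003]
 [-0.005  1.     0.003]]
face depth pt tool [ 0.0081 -0.0106  0.0065]
face depth pt tool [0.0081 0.012  0.0066]
face depth pt tool [ 0.0079  0.0007 -0.0063]
face depth pt tool [0.0086 0.0007 0.019 ]
wire surf tool [ 0.0417 -0.0009  0.0024] world [ 0.4841 -0.064   0.1119]
  at z.11 [ 0.0411 -0.001   0.0043] [ 0.4842 -0.0646  0.11  ]
wire surf tool [ 0.0472 -0.0011  0.0021] world [ 0.4832 -0.0587  0.1122]
  at z.11 [ 0.0466 -0.0011  0.0043] [ 0.4832 -0.0593  0.11  ]
wire surf tool [ 0.0526 -0.001   0.0023] world [ 0.4823 -0.0533  0.112 ]
  at z.11 [ 0.0521 -0.0011  0.0043] [ 0.4823 -0.0538  0.11  ]
wire surf tool [ 0.0594 -0.001   0.0017] world [ 0.4812 -0.0467  0.1126]
  at z.11 [ 0.0589 -0.001   0.0043] [ 0.4813 -0.0472  0.11  ]
hole ray at face [0.006  0.0007 0.0101]
```

```bash
cat > path.py <<'E'
from h import *
import pickle
from scipy.spatial.transform import Rotation as R
from scipy.interpolate import UnivariateSpline
def curve():
    o=pickle.load(open('w1.pkl','rb')); d=np.load('pics/w1.npy')
    c=imaging.get_calibration('wrist');K=c['camera_matrix'];H=c['hand_eye'];Rt=R.from_quat(o['tool_rot']).as_matrix()
    v,u=np.mgrid[:400,:640]
    rays=np.stack([(u-K[0,2])/K[0,0],(v-K[1,2])/K[1,1],np.ones_like(u)],-1)
    Z=((rays*d[...,None])@(Rt@H[:3,:3]).T+Rt@H[:3,3]+o['eef_pos'])[...,2]
    m=(Z>.095)&(Z<.13)&(u>300)&(u<400)&(v<279)
    pts=[]
    for r in [*range(17,46),*range(72,278)]:
        q=np.where(m[r])[0]
        if 3<len(q)<12: pts.append(atz('wrist',(q.mean(),r),.11,o)[:2])
    pts=np.array(pts[::-1])
    l=pts[pts[:,1]<-.02]; k=np.polyfit(l[:,1],l[:,0],1)
    l2=pts[pts[:,1]>.1]; k2=np.polyfit(l2[:,1],l2[:,0],1)
    sp=UnivariateSpline(pts[:,1],pts[:,0],k=3,s=len(pts)*.00035**2)
    y=np.linspace(-.12,.22,3401)
    x=np.where(y<-.02,np.polyval(k,y),np.where(y>.1,np.polyval(k2,y),sp(y)))
    s=np.r_[0,np.cumsum(np.hypot(np.diff(x),np.diff(y)))]; s-=np.interp(-.066,y,s)
    print('leg yaws',90-np.degrees(np.arctan([k[0],k2[0]])), 'knots',len(sp.get_knots()),'res',np.sqrt(sp.get_residual()/len(pts)))
    return s,np.c_[x,y]
def at(S,C,s):
    w=s+np.linspace(-.008,.008,33); p=np.c_[np.interp(w,S,C[:,0]),np.interp(w,S,C[:,1])]
    t=p[-8:].mean(0)-p[:8].mean(0); return p.mean(0),np.degrees(np.arctan2(t[1],t[0]))-90
E
python3 - <<'E'
from path import *
S,C=curve()
off=.0007; prev=None
for s in np.r_[-.04,-.016,np.arange(0,.25,.004)]:
    p,h=at(S,C,s); t=p-off*np.array([np.cos(np.radians(h)),np.sin(np.radians(h))])
    if prev is None: print('now',t.round(4),h)
    else: print(round(s*1000),t.round(4),round(h,1),'cmd',((t-prev[0])/.04).round(3),round(h-prev[1],2))
    prev=(t,h)
E
```

```text
leg yaws [99.89312378 97.19954143] knots 11 res 0.00035000143548818903
now [ 0.4908 -0.1055] 9.893123783386386
-16 [ 0.4867 -0.0819] 9.9 cmd [-0.103  0.591] -0.0
0 [ 0.484  -0.0661] 9.9 cmd [-0.069  0.394] 0.0
4 [ 0.4833 -0.0622] 9.9 cmd [-0.017  0.099] 0.0
8 [ 0.4826 -0.0582] 9.9 cmd [-0.017  0.099] 0.0
12 [ 0.4819 -0.0543] 9.9 cmd [-0.017  0.099] -0.0
16 [ 0.4812 -0.0504] 9.9 cmd [-0.017  0.099] -0.0
20 [ 0.4805 -0.0464] 9.9 cmd [-0.017  0.099] 0.0
24 [ 0.4798 -0.0425] 9.9 cmd [-0.017  0.099] -0.0
28 [ 0.4792 -0.0385] 9.9 cmd [-0.017  0.099] -0.0
32 [ 0.4785 -0.0346] 9.9 cmd [-0.017  0.099] 0.0
36 [ 0.4778 -0.0307] 9.9 cmd [-0.017  0.099] 0.0
40 [ 0.4771 -0.0267] 10.4 cmd [-0.018  0.098] 0.46
44 [ 0.4764 -0.0228] 10.1 cmd [-0.017  0.097] -0.2
48 [ 0.4758 -0.0189] 7.7 cmd [-0.014  0.098] -2.47
52 [ 0.4755 -0.0149] 3.4 cmd [-0.009  0.099] -4.24
56 [ 0.4754 -0.0109] -2.2 cmd [-0.001  0.1  ] -5.67
60 [ 0.4757 -0.0069] -7.5 cmd [0.009 0.101] -5.24
64 [ 0.4765 -0.0029] -13.3 cmd [0.018 0.099] -5.83
68 [0.4776 0.0009] -19.4 cmd [0.028 0.097] -6.14
72 [0.4792 0.0047] -25.4 cmd [0.038 0.093
[... 1451 characters left out ...]
[-0.014  0.098] -0.81
196 [0.5269 0.1106] 7.2 cmd [-0.013  0.099] -0.4
200 [0.5264 0.1146] 7.2 cmd [-0.013  0.099] -0.0
204 [0.5259 0.1185] 7.2 cmd [-0.013  0.099] 0.0
208 [0.5254 0.1225] 7.2 cmd [-0.013  0.099] -0.0
212 [0.5249 0.1265] 7.2 cmd [-0.013  0.099] 0.0
216 [0.5244 0.1304] 7.2 cmd [-0.013  0.099] -0.0
220 [0.5239 0.1344] 7.2 cmd [-0.013  0.099] 0.0
224 [0.5234 0.1384] 7.2 cmd [-0.013  0.099] -0.0
228 [0.5229 0.1423] 7.2 cmd [-0.013  0.099] 0.0
232 [0.5224 0.1463] 7.2 cmd [-0.013  0.099] 0.0
236 [0.5219 0.1503] 7.2 cmd [-0.013  0.099] -0.0
240 [0.5214 0.1542] 7.2 cmd [-0.013  0.099] 0.0
244 [0.5209 0.1582] 7.2 cmd [-0.013  0.099] -0.0
248 [0.5204 0.1622] 7.2 cmd [-0.013  0.099] 0.0
```

>>> {"name": "apply_moves", "arguments": {"targets": [[[-0.045, -0.007, 0.025, 0, -1], [-0.0285, 0.1725, 0, 0, -1], [-0.0285, 0.1725, 0, 0, -1], [-0.0285, 0.1725, 0, 0, -1], [-0.0285, 0.1725, 0, 0, -1], [0, 0, 0, 0, -1], [0, 0, 0, 0, -1]]]}}

```text
clock: 5.42
eef_pos: [0.4852, -0.077, 0.1149]
tool_rot: [0.647, 0.762, -0.0, 0.0]
ft_force: [0.2, 0.6, -0.9]
grip_width: 0.0308
grasp_force: 59.3
```

Run:
```python
from h import *
import pickle
from scipy.spatial.transform import Rotation as R
o,p,d=snap('wrist','w4'); pickle.dump(o,open('w4.pkl','wb'))
print(o['eef_pos'],o['tool_rot'],o['ft_force'],o['grip_width'])
cv2.imwrite('pics/w4b.png',cv2.resize(p[190:320,260:380],(600,650),interpolation=cv2.INTER_CUBIC)[:600])
c=imaging.get_calibration('wrist');K=c['camera_matrix'];H=c['hand_eye']
o=pickle.load(open('w1.pkl','rb')); d=np.load('pics/w1.npy');Rt=R.from_quat(o['tool_rot']).as_matrix()
v,u=np.mgrid[:400,:640]
P=(np.stack([(u-K[0,2])/K[0,0],(v-K[1,2])/K[1,1],np.ones_like(u)],-1)*d[...,None])@(Rt@H[:3,:3]).T+Rt@H[:3,3]+o['eef_pos']
for a in [(452,20),(452,120),(520,20),(520,120)]: print(a,P[a[1],a[0]].round(3))
b=P[:165,400:640].reshape(-1,3);b=b[b[:,2]>.03];print('box min x,y max z',b[:,0].min(),b[:,1].min(),np.percentile(b[:,2],99))
```

```text
[ 0.4851691  -0.07704323  0.11492195] [ 6.47239588e-01  7.62286633e-01 -6.45996667e-05  2.83654478e-05] [ 0.20678245  0.58134346 -0.93582415] 0.030760517304872188
(452, 20) [0.615 0.201 0.029]
(452, 120) [0.615 0.1   0.063]
(520, 20) [0.67  0.195 0.062]
(520, 120) [0.689 0.1   0.062]
box min x,y max z 0.47136127967563574 0.05439814181049009 0.06423313689915103
```

View pics/w4b.png

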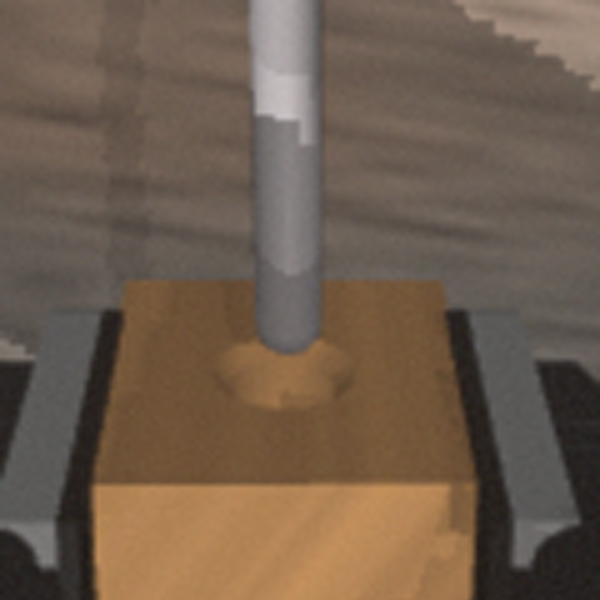

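>>> {"name": "apply_moves", "arguments": {"targets": [[[-0.009, 0.1, 0, 0, -1], [-0.0163, 0.0986, 0, 0, -1], [-0.0163, 0.0986, 0, 0, -1], [-0.0163, 0.0986, 0, 0, -1], [0, 0, 0, 0, -1]]]}}

```text
clock: 5.88
eef_pos: [0.4827, -0.061, 0.1149]
tool_rot: [0.647, 0.762, 0.0, -0.0]
ft_force: [0.3, 0.8, -1.6]
grip_width: 0.0312
grasp_force: 59.3
```

Run:
```python
from h import *
import pickle
o,p,d=snap('wrist','w5'); print(o['ft_force'],o['ft_torque'],o['eef_pos'])
cv2.imwrite('pics/w5b.png',cv2.resize(p[190:320,260:380],(600,650),interpolation=cv2.INTER_CUBIC)[:600])
```

```text
[ 0.31347558  0.75536719 -1.55428417] [ 0.00177878  0.04217114 -0.04254933] [ 0.48271047 -0.06101088  0.1148505 ]
```

View pics/w5b.png

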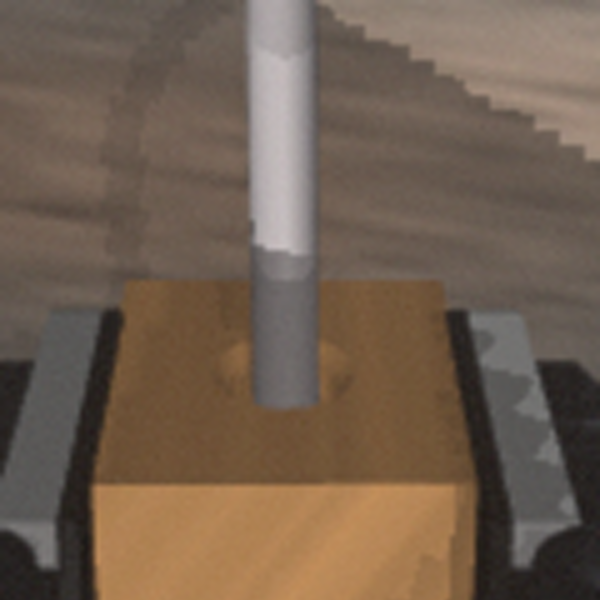

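>>> {"name": "apply_moves", "arguments": {"targets": [[[-0.0158, 0.0955, 0.0375, 0, -1], [-0.0158, 0.0955, 0, 0, -1], [-0.0158, 0.0955, 0, 0, -1], [-0.0158, 0.0955, 0, 0, -1], [-0.0158, 0.0955, 0, 0, -1], [-0.0158, 0.0955, 0, 0, -1], [-0.0158, 0.0955, 0, 0, -1], [-0.0158, 0.0955, 0, 0, -1]]]}}

```text
clock: 6.6
eef_pos: [0.4778, -0.0308, 0.1164]
tool_rot: [0.648, 0.762, -0.0, -0.0]
ft_force: [0.2, -0.1, 0.4]
grip_width: 0.0313
grasp_force: 59.3
```

>>> {"name": "apply_moves", "arguments": {"targets": [[[-0.0165, 0.0955, 0, 0, -1], [-0.0165, 0.0955, 0, 0, -1], [-0.014, 0.098, 0, -1.9, -1], [-0.009, 0.099, 0, -4.2, -1], [-0.001, 0.1, 0, -5.67, -1], [0.009, 0.101, 0, -5.24, -1]]]}}

```text
clock: 7.1
eef_pos: [0.4758, -0.0073, 0.1164]
tool_rot: [0.755, 0.656, -0.0, -0.0]
ft_force: [-0.7, 0.2, -0.4]
grip_width: 0.031
grasp_force: 59.3
```

>>> {"name": "apply_moves", "arguments": {"targets": [[[0.018, 0.1, 0, -5.83, -1], [0.028, 0.097, 0, -6.14, -1], [0.038, 0.093, 0, -6.02, -1], [0.047, 0.089, 0, -5.34, -1], [0.054, 0.085, 0, -4.26, -1]]]}}

```text
clock: 7.52
eef_pos: [0.4833, 0.0113, 0.1164]
tool_rot: [0.889, 0.457, -0.0, -0.0]
ft_force: [0.0, 0.3, -0.6]
grip_width: 0.0309
grasp_force: 59.3
```

>>> {"name": "apply_moves", "arguments": {"targets": [[[0.06, 0.083, 0, -3.06, -1], [0.063, 0.079, 0, -2.08, -1], [0.066, 0.077, 0, -1.33, -1], [0.067, 0.076, 0, -0.8, -1], [0.068, 0.074, 0, -0.44, -1], [0.068, 0.073, 0, -0.2, -1], [0.068, 0.073, 0, 0, -1]]]}}

```text
clock: 8.1
eef_pos: [0.502, 0.0326, 0.1164]
tool_rot: [0.918, 0.397, 0.0, -0.0]
ft_force: [0.6, -0.5, -0.3]
grip_width: 0.0311
grasp_force: 59.3
```

>>> {"name": "apply_moves", "arguments": {"targets": [[[0.068, 0.073, 0, 0.19, -1], [0.068, 0.074, 0, 0.4, -1], [0.067, 0.074, 0, 0.62, -1], [0.066, 0.075, 0, 0.86, -1], [0.064, 0.076, 0, 1.14, -1], [0.063, 0.077, 0, 1.47, -1]]]}}

```text
clock: 8.6
eef_pos: [0.5178, 0.0506, 0.1164]
tool_rot: [0.9, 0.435, -0.0, -0.0]
ft_force: [0.4, 0.5, -0.1]
grip_width: 0.0312
grasp_force: 59.3
```

>>> {"name": "apply_moves", "arguments": {"targets": [[[0.052, 0.084, 0, 1.92, -1], [0.057, 0.081, 0, 2.55, -1], [0.052, 0.084, 0, 3.43, -1], [0.046, 0.087, 0, 4.52, -1], [0.038, 0.09, 0, 5.49, -1]]]}}

```text
clock: 9.02
eef_pos: [0.5276, 0.0676, 0.1164]
tool_rot: [0.821, 0.571, -0.0, -0.0]
ft_force: [0.1, 0.8, 0.4]
grip_width: 0.031
grasp_force: 59.3
```

>>> {"name": "apply_moves", "arguments": {"targets": [[[0.029, 0.093, 0, 5.96, -1], [0.02, 0.095, 0, 5.77, -1], [0.011, 0.097, 0, 5.09, -1], [0.003, 0.098, 0, 4.18, -1]]]}}

```text
clock: 9.35
eef_pos: [0.5301, 0.083, 0.1164]
tool_rot: [0.703, 0.711, 0.0, -0.0]
ft_force: [-0.3, 0.5, -0.8]
grip_width: 0.0312
grasp_force: 59.3
```

>>> {"name": "apply_moves", "arguments": {"targets": [[[-0.004, 0.099, 0, 2.8, -1], [-0.008, 0.099, 0, 2.0, -1], [-0.012, 0.098, 0, 1.2, -1], [-0.014, 0.098, 0, 0.5, -1], [-0.014, 0.098, 0, 0.1, -1], [-0.014, 0.098, 0, 0, -1], [-0.013, 0.099, 0, 0, -1], [-0.013, 0.099, 0, 0, -1]]]}}

```text
clock: 10.02
eef_pos: [0.5262, 0.1146, 0.1164]
tool_rot: [0.663, 0.749, -0.0, -0.0]
ft_force: [0.1, -0.5, 0.3]
grip_width: 0.0309
grasp_force: 59.3
```

>>> {"name": "apply_moves", "arguments": {"targets": [[[-0.013, 0.099, 0, 0, -1], [-0.013, 0.099, 0, 0, -1], [-0.013, 0.099, 0, 0, -1], [-0.013, 0.099, 0, 0, -1], [-0.013, 0.099, 0, 0, -1]]]}}

```text
clock: 10.43
eef_pos: [0.5236, 0.1343, 0.1164]
tool_rot: [0.663, 0.749, -0.0, 0.0]
ft_force: [0.3, 0.8, -0.5]
grip_width: 0.0312
grasp_force: 59.3
```

Run:
```python
from h import *
import pickle
o,p,d=snap('wrist','w6'); pickle.dump(o,open('w6.pkl','wb')); print(o['ft_force'],o['eef_pos'],o['tool_rot'])
cv2.imwrite('pics/w6b.png',cv2.resize(p[100:320,220:420],(545,600),interpolation=cv2.INTER_CUBIC))
```

```text
[ 0.27818542  0.84818842 -0.53974313] [0.52358059 0.13434582 0.11642119] [ 6.62959638e-01  7.48655140e-01 -3.35580415e-06  1.46274596e-05]
```

View pics/w6b.png

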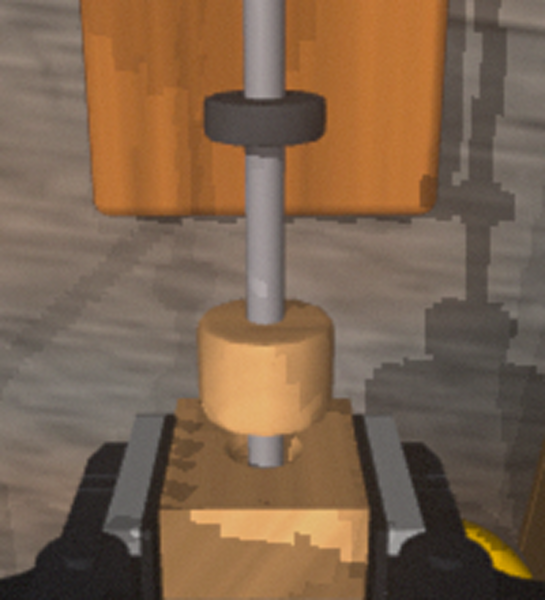

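>>> {"name": "apply_moves", "arguments": {"targets": [[[-0.01, 0.075, 0, 0, -1], [-0.01, 0.075, 0, 0, -1], [-0.01, 0.075, 0, 0, -1], [-0.01, 0.075, 0, 0, -1], [-0.01, 0.075, 0, 0, -1]]]}}

```text
clock: 10.9
eef_pos: [0.5217, 0.1485, 0.1164]
tool_rot: [0.663, 0.748, -0.0, 0.001]
ft_force: [1.3, -2.6, -0.7]
grip_width: 0.0313
grasp_force: 59.3
```

Run:
```python
from h import *
from scipy.spatial.transform import Rotation as R
o,p,d=snap('wrist','w7'); print(o['ft_force'],o['eef_pos'])
c=imaging.get_calibration('wrist');K=c['camera_matrix'];H=c['hand_eye']
v,u=np.mgrid[:400,:640]
P=(np.stack([(u-K[0,2])/K[0,0],(v-K[1,2])/K[1,1],np.ones_like(u)],-1)*d[...,None])@H[:3,:3].T+H[:3,3] # tool
# profile along wire: highest surface (min tool z) near tool y 0 by tool x bin
m=(abs(P[...,1])<.004)&(P[...,2]<.02)
for x in np.arange(.004,.075,.002):
    k=m&(abs(P[...,0]-x)<.001)
    if k.sum(): print(round(x*1000),k.sum(),(np.percentile(P[k][:,2],10)*1000).round(1),end=' | ')
```

```text
[ 1.31699128 -2.56273061 -0.65235647] [0.52173926 0.14854934 0.11641763]
4 82 -11.5 | 6 85 -11.6 | 8 349 -56.1 | 10 674 -62.8 | 12 136 -63.5 | 14 83 -3.6 | 16 82 -3.6 | 18 80 -3.8 | 20 88 -3.6 | 22 84 -3.7 | 24 269 -2.1 | 26 55 4.1 | 28 57 4.2 | 30 54 4.0 | 32 57 4.1 | 34 60 4.0 | 36 63 4.2 | 38 67 3.9 | 40 70 4.3 | 42 65 4.1 | 44 21 4.1 | 46 73 -1.7 | 48 101 -1.8 | 50 104 -1.8 | 52 163 -0.2 | 54 76 3.9 | 56 73 4.0 | 58 75 4.0 | 60 73 4.0 | 62 76 4.0 | 64 74 4.0 | 66 79 4.0 | 68 78 4.1 | 70 78 3.8 | 72 80 4.3 | 74 92 3.9 |
```

>>> {"name": "apply_moves", "arguments": {"targets": [[[-0.01, 0.075, 0, 0, -1], [-0.01, 0.075, 0, 0, -1], [-0.01, 0.075, 0, 0, -1], [-0.01, 0.075, 0, 0, -1], [-0.01, 0.075, 0, 0, -1], [-0.008, 0.06, 0, 0, -1]]]}}

```text
clock: 11.45
eef_pos: [0.5194, 0.1667, 0.1164]
tool_rot: [0.663, 0.749, 0.0, 0.0]
ft_force: [1.1, -3.4, -1.2]
grip_width: 0.0308
grasp_force: 59.3
```

>>> {"name": "apply_moves", "arguments": {"targets": [[[-0.002, 0.02, 0, 0, -1], [-0.002, 0.02, 0, 0, -1]]]}}

```text
clock: 11.62
eef_pos: [0.5193, 0.1682, 0.1164]
tool_rot: [0.663, 0.749, 0.0, 0.0]
ft_force: [1.8, -2.3, -1.1]
grip_width: 0.0309
grasp_force: 59.3
```

>>> {"name": "apply_moves", "arguments": {"targets": [[[-0.002, 0.02, 0, 0, -1], [0, 0, 0, 0, -1]]]}}

```text
clock: 11.78
eef_pos: [0.5191, 0.169, 0.1164]
tool_rot: [0.663, 0.749, 0.0, -0.0]
ft_force: [1.4, -2.4, -0.5]
grip_width: 0.0312
grasp_force: 59.4
```

>>> {"name": "apply_moves", "arguments": {"targets": [[[-0.002, 0.015, 0, 0, -1], [0, 0, 0, 0, -1]]]}}

```text
clock: 11.95
eef_pos: [0.519, 0.1694, 0.1164]
tool_rot: [0.663, 0.749, 0.0, -0.0]
ft_force: [0.3, -1.6, -0.7]
grip_width: 0.031
grasp_force: 59.3
```

>>> {"name": "apply_moves", "arguments": {"targets": [[[-0.002, 0.015, 0, 0, -1], [0, 0, 0, 0, -1]]]}}

```text
clock: 12.12
eef_pos: [0.519, 0.1699, 0.1164]
tool_rot: [0.663, 0.749, -0.0, 0.0]
ft_force: [1.8, -3.1, -0.6]
grip_width: 0.031
grasp_force: 59.3
```

>>> {"name": "apply_moves", "arguments": {"targets": [[[-0.002, 0.015, 0, 0, -1], [0, 0, 0, 0, -1]]]}}

```text
clock: 12.28
eef_pos: [0.519, 0.17, 0.1164]
tool_rot: [0.663, 0.749, -0.0, 0.001]
ft_force: [1.5, -4.4, -0.2]
grip_width: 0.0309
grasp_force: 59.4
```

>>> {"name": "apply_moves", "arguments": {"targets": [[[-0.002, 0.015, 0, 0, -1], [0, 0, 0, 0, -1]]]}}

```text
clock: 12.45
eef_pos: [0.519, 0.17, 0.1164]
tool_rot: [0.663, 0.748, -0.001, 0.001]
ft_force: [1.8, -6.6, -0.5]
grip_width: 0.0313
grasp_force: 59.4
```

>>> {"name": "apply_moves", "arguments": {"targets": [[[-0.002, 0.02, 0, 0, -1], [0, 0, 0, 0, -1]]]}}

```text
clock: 12.62
eef_pos: [0.5189, 0.17, 0.1165]
tool_rot: [0.663, 0.748, -0.001, 0.002]
ft_force: [1.6, -8.5, 0.8]
grip_width: 0.031
grasp_force: 59.5
```

>>> {"name": "apply_moves", "arguments": {"targets": [[[-0.002, 0.015, 0, 0, -1], [0, 0, 0, 0, -1], [0, 0, 0, 0, -1], [0, 0, 0, 0, -1]]]}}

```text
clock: 12.95
eef_pos: [0.5189, 0.1701, 0.1164]
tool_rot: [0.664, 0.748, -0.002, 0.002]
ft_force: [2.6, -10.2, 0.6]
grip_width: 0.0312
grasp_force: 59.5
```

>>> {"name": "apply_moves", "arguments": {"targets": [[[0.005, -0.045, 0, 0, -1], [0, 0, 0, 0, -1]]]}}

```text
clock: 13.12
eef_pos: [0.5189, 0.17, 0.1164]
tool_rot: [0.663, 0.748, -0.0, 0.0]
ft_force: [1.1, -6.1, 0.0]
grip_width: 0.031
grasp_force: 59.4
```

>>> {"name": "apply_moves", "arguments": {"targets": [[[0, 0, 0, 0, -0.2], [0, 0, 0, 0, -0.1], [0, 0, 0, 0, 0], [0, 0, 0, 0, 0.2], [0, 0, 0, 0, 0.3], [0, 0, 0, 0, 0.3], [0, 0, 0, 0, 0.3]]]}}

```text
clock: 13.7
eef_pos: [0.5187, 0.171, 0.1164]
tool_rot: [0.663, 0.749, 0.0, -0.0]
ft_force: [-0.5, -0.0, 0.4]
grip_width: 0.0559
grasp_force: 0.0
```

Check from the wrist before retreating straight up.

>>> {"name": "apply_moves", "arguments": {"targets": [[[0, 0, 0.2, 0, 0.3], [0, 0, 0.5, 0, 0.3], [0, 0, 0.8, 0, 0.3], [0, 0, 0.8, 0, 0.3], [0, 0, 0.5, 0, 0.3], [0, 0, 0, 0, 0.3], [0, 0, 0, 0, 0.3]]]}}

```text
clock: 14.28
eef_pos: [0.5198, 0.1711, 0.2305]
tool_rot: [0.663, 0.749, 0.002, 0.001]
ft_force: [-1.1, -0.0, -0.5]
grip_width: 0.0554
grasp_force: 0.0
```

Run:
```python
from h import *
o,p,d=snap('wrist','w8'); print(o['ft_force'],o['eef_pos'])
cv2.imwrite('pics/w8b.png',cv2.resize(p[100:300,220:420],(600,600),interpolation=cv2.INTER_CUBIC))
```

```text
[-1.13328308 -0.0455214  -0.48796001] [0.51976267 0.17110131 0.2305113 ]
```

View pics/w8b.png

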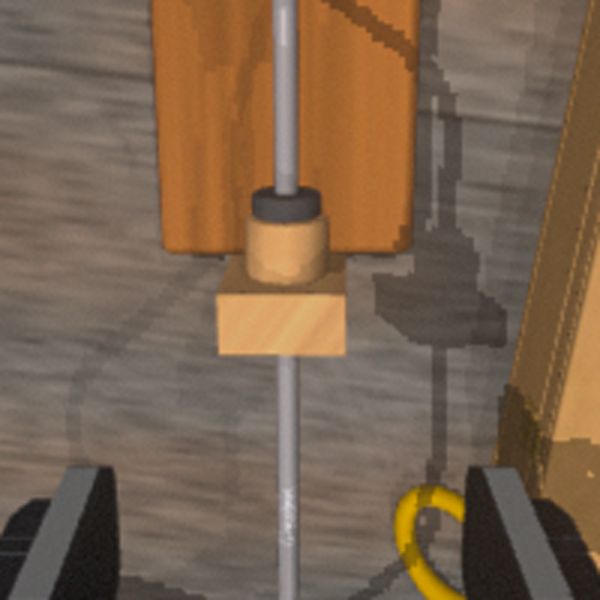

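The picture shows the round bead (285,250) tight against the collar (285,203), with the block (282,310) hanging against it. The gripper is clear of both.

```bash
python3 -c "
from workcell import order; print(order.job_done())"
```

```text
the job is handed in; nothing more can be done
None
```

The loose bead is threaded round both bends, and both beads were pressed against the collar at about 10 N and let go there; the spool was not touched, and the job was handed in at about 14 s.

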